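Swap the food processor's plug for its tamper

ROBOT

A 6-joint arm with a two-finger parallel gripper is mounted at the origin on the work surface. World frame = base frame: x ahead of the robot, y to its left, z up, the work surface at z = 0. Lengths are in mm, angles in rad, forces in N, time in s.
With the tool pointing down it reaches from about 225 to 725 mm from the base axis. Payload 3.1 kg.
Tool frame: the origin (TCP) lies on the centre line of the jaws, within the pads' length; the fingertips stand 22 mm ahead of it and the grasp point (between the pads) lies 3 mm ahead of it; z points along the fingers, y is the line along which they close (so a half turn about z gives the same grasp; the last joint's range is limited). The gripper opens to 85 mm and grips with 20 to 120 N. Pads are 22 mm wide; open, the fingers measure 114 mm over their backs; the gripper's body (76 mm by 85 mm) begins 54 mm behind the grasp point. The pads swing forward as they close: fully open they stand 13 mm farther back than shut.
Start: joints at [1.099, 0.048, 0.099, 1.622, 0, 1.443], TCP at [176.967, 494.267, 253.312] pointing down, gripper open.
Joint ranges: [-2.91, 2.91], [-0.99, 1.94], [-1.21, 1.42], [-2.12, 2.29], [-1.49, 1.47], [-3.14, 3.14]. Speed limits (rad/s): [2.79, 2.79, 3.14, 3.14, 3.14, 3.14].

INTERFACE

Orientations are given as [roll, pitch, yaw] about the fixed x, y, z axes, in that order (R = Rz(yaw) Ry(pitch) Rx(roll)).
In Python, from workcell import manip gives the robot as it stands.
- The arm moves only by the tool jog_arm, never from a script. Its argument "motion" is a list of rows, each an object of numbers: "dx", "dy", "dz": the shift along the tool's x, y, z each as a share of 3 cm, from -1 to 1; "ax", "ay", "az": the turn, a rotation vector about the tool's x, y, z each as a share of 5 degrees, from -1 to 1; "jaw": the opening, from 0 (shut) to 1 (fully open). In form: [{"dx": .., "dy": .., "dz": .., "ax": .., "ay": .., "az": .., "jaw": ..}, ...]. A call has 1 to 20 rows; each row shifts and turns the commanded pose from where the row before left it, along the tool's axes as they then stand; what a row does not reach is not made up. A row lasts 1/12 s, in which the tool goes at most 41.7 mm and 7.16 degrees, less where a joint would pass 70% of its speed; a pose out of reach is approached as far as the arm can. A call with a number of a shift or a turn outside -1 to 1 is refused whole. A call with a gripper value outside its range is refused whole. The fingers move at their own pace and stop on an object; the grip force is fixed at half the most. Time passes only in rows, so rows that do not move let the fingers close. It gives the time, the measured TCP pose, the force, the opening and the grip force at its end, in the units of the state.
- manip.get_obs(): the state, without advancing time (a new reading comes with each control period).
- manip.grab_frame(name): name is "scene" or "side" or "wrist"; returns (picture, depth): 480x640x3 uint8, red, green, blue; 480x640 float32, mm along the optical axis (not along the pixel's ray), 0 where there is no reading.
- manip.camera_info(name): a dict with "fovy" (degrees; the focal length in pixels is half the picture's height over the tangent of half this angle, whatever the lens; pixels are square), "cx", "cy" (the principal point, pixels), "camera_from_world" (4x4, takes a point from world to camera coordinates); the wrist camera has in their place "tool_from_camera" (4x4, takes a point from camera to tool coordinates, whose origin is the TCP and whose axes are the flange's). Camera axes: x right, y up, looking along -z (the intrinsics and any distortion apply to the point x, -y, -z); pixel columns grow to the right and rows downward; lengths in mm; the calibration is good to about 2 mm. A picture is of the moment at which its call begins: read the wrist's pose just before it. camera_info takes no time and is no camera call.
- manip.hand_in(): hands the job in; it is judged then, once.
The state is a dict: "t": time; "joints": joint angles; "joint_velocities": joint speeds; "tau": joint torques, N m; "ee_pos": TCP position; "eef_rot": TCP orientation; "force": force on the tool from outside, world axes, zero at the start; "moment": the same for the moment, N m; "opening": opening from 0.0 (shut) to 1.0 (fully open); "grip_force": force on a finger pad.
Only numpy, scipy, OpenCV 4.12 (cv2) and the standard library are available. Lean on these libraries where they do the work, as an engineer would, in place of code of your own. Each camera call takes 0.05 s, during which the arm holds its last target. There are 200 camera calls.

TASK

Lift the red plug out of the lid of the food processor and set it down on the blue saucer. Then take the tamper with the green handle out of the wooden block and lower its black shaft through the orange-rimmed hole in the lid until its collar lies flat on the rim. Do not drop the plug or the tamper, and do not knock the other things about.

Things in the scene. Friction and masses are not known exactly. Their poses are not given: they have to be found in the camera images.
- processor: Compact food processor, fixed to the table: white round base (176 mm across, 65 mm high), clear bowl, round grey lid 158 mm across whose top is 167 mm above the table. Origin on the table under the centre, z up. A black D handle (16 mm bar) stands out to 120 mm from the centre on the +x side of its own frame, between 72 and 153 mm above the table; black dial on its -x side.
- food_hole (a point): Centre of the round hole through the middle of the lid, at the upper face of the orange rim around it (rim 48 mm across, 4 mm above the lid, 171 mm above the table). Hole 29 mm across, straight through the 16 mm of rim and lid, open bowl below (84 mm or more free under the lid). Closed by the red plug at the start. z up.
- plug: Loose red plug, about 90 g, standing in the food hole at the start, its flange resting on the orange rim. 54 mm high: stem 25 mm across and 16 mm long, flange 48 mm across and 6 mm thick, then a cylindrical knob 30 mm across and 32 mm long on top. Origin: centre of the stem's underside; z along its axis to the knob. It lifts straight up freely.
- plug_knob (a point): Point on the plug's axis inside the knob at which to grip, 44 mm above the plug's origin, 22 mm above the flange's upper face, 10 mm below the knob's top.
- saucer: Loose round blue saucer, 130 mm across, 16 mm high at the rim, about 250 g; level middle 80 mm across and 5 mm thick, sloping rim. Origin: centre of its underside.
- tamper: Loose tamper, about 180 g, 148 mm long, upright in one of the block's two holes, its collar resting on the block. From below: black shaft 24 mm across, 80 mm long (the last 10 mm taper to 18 mm across), black collar 60 mm across, 8 mm thick, green round handle 32 mm across, 60 mm long. Origin: centre of the shaft's lower end; z along its axis to the handle.
- tamper_collar (a point): Centre of the underside of the tamper's collar, 80 mm above the tamper's origin. It lies on the orange rim when the tamper is fully in.
- tamper_handle (a point): Point on the tamper's axis near the middle of the green handle at which to grip, 119 mm above the tamper's origin, 29 mm below its top.
- block: Dark wooden utensil block, fixed, 80 x 190 x 90 mm (x, y, z), with two upright holes 30 mm across right through it, 50 mm either side of its middle along its own y. Origin: centre of its underside.
- muddler: Loose wooden muddler (bystander), 152 mm high, 24 to 32 mm across, standing on the table in the other hole of the block. Origin: centre of its lower end.
- bowl: Loose reddish-brown bowl (bystander), 110 mm across, 45 mm high. Origin: centre of its underside.
- onion: Loose brown onion (bystander), 72 mm across, 75 mm high. Origin: centre of its underside.
- garlic: Loose white garlic bulb (bystander), 56 mm across, 59 mm high. Origin: centre of its underside.
- pepper: Loose red bell pepper (bystander), 90 mm across, 96 mm high. Origin: centre of its underside.
- tumbler: Loose empty green glass tumbler (bystander), 72 mm across, 85 mm high. Origin: centre of its underside.

How it is judged:
By the outcome, as a careful person would: the job done as asked, in the order asked, and still so for the second after the job is handed in, with the robot touching nothing.
It also fails if it takes over 64 s, if anything falls off the work surface, if the arm or the gripper's body presses on something with over 40 N, if the wrist force passes 120 N, or if a joint passes its speed limit or range.

## Working session

There is one attempt and no reset: what is moved stays moved. The work goes in short steps, Python scripts to look and compute and a tool call to move; the robot and the scene stay as the last step left them, time stands still between calls to the robot, and variables do not carry over. Pictures are saved under pics/ and viewed, at most 10 in all, crops included, and the job is handed in when it is done.

Besides the shell and the picture viewer there is one more tool, called after ">>>" by a JSON object that holds its "name" and its "arguments", one argument or row to a line. jog_arm: Moves the arm, as the interface text tells. Shift numbers are shares of 3 cm and turn numbers shares of 5 degrees, none past 1 either way. Its arguments: {"type":"object","properties":{"motion":{"type":"array"}},"required":["motion"]}

```bash
mkdir -p pics
cat > h.py <<'E'
import numpy as np, cv2
from workcell import manip
from scipy.spatial.transform import Rotation as R
def grab(n):
    o=manip.get_obs(); p,d=manip.grab_frame(n); i=manip.camera_info(n)
    f=240/np.tan(np.radians(i['fovy'])/2)
    v,u=np.mgrid[:480,:640]
    P=np.stack([(u-i['cx'])/f*d,-(v-i['cy'])/f*d,-d,np.ones_like(d)],-1)
    if n=='wrist':
        T=np.eye(4);T[:3,:3]=R.from_euler('xyz',o['eef_rot']).as_matrix();T[:3,3]=o['ee_pos']
        M=T@np.array(i['tool_from_camera'])
    else: M=np.linalg.inv(np.array(i['camera_from_world']))
    W=(P@M.T)[...,:3]; W[d<=0]=np.nan
    return p,d,W
def save(n,p): cv2.imwrite('pics/'+n,p[...,::-1])
E
python3 - <<'E'
from h import *
a=[]
for n in ['scene','side']:
    p,d,W=grab(n); save(n+'0.png',p); np.save(n+'0.npy',W); i=manip.camera_info(n); print({k:v for k,v in i.items()})
print(manip.get_obs())
E
```

```text
{'fovy': 55.52049469494399, 'cx': 323.4325995129016, 'cy': 241.82755700884294, 'camera_from_world': array([[-6.51266078e-01,  7.58796442e-01,  8.96969367e-03,
         3.73164910e+02],
       [-5.97399071e-01, -5.19957763e-01,  6.10539331e-01,
         2.47650289e+02],
       [ 4.67938934e-01,  3.92265069e-01,  7.91935142e-01,
        -1.39141645e+03],
       [ 0.00000000e+00,  0.00000000e+00,  0.00000000e+00,
         1.00000000e+00]])}
{'fovy': 54.75207991612125, 'cx': 318.4963208099688, 'cy': 238.55525114694507, 'camera_from_world': array([[ 8.41268024e-01, -5.40312274e-01, -1.81867617e-02,
        -4.90388811e+02],
       [ 3.11025672e-01,  4.56204187e-01,  8.33751025e-01,
        -2.62645452e+02],
       [-4.42189036e-01, -7.07064627e-01,  5.51840983e-01,
        -8.73142862e+02],
       [ 0.00000000e+00,  0.00000000e+00,  0.00000000e+00,
         1.00000000e+00]])}
{'t': 0.1, 'joints': array([ 1.09917811e+00,  4.86489420e-02,  9.77204866e-02,  1.62200254e+00,
       -2.94014777e-06,  1.44301067e+00]), 'joint_velocities': array([-1.98335068e-04, -7.54213262e-04,  4.45757536e-03,  6.58225988e-05,
       -5.05340025e-04,  1.18354831e-03]), 'tau': array([ 2.10498489e-03, -3.39851725e+01,  3.20934570e+01,  1.58553722e-02,
       -2.48320976e-04, -5.11863405e-06]), 'ee_pos': array([176.74456467, 493.80410353, 252.2315442 ]), 'eef_rot': array([-3.13947501e+00, -2.69122221e-04,  2.79775981e+00]), 'force': array([-0.14741883, -0.40226224, -0.38922744]), 'moment': array([-0.03984206,  0.02096888,  0.03529458]), 'grip_force': 0.0, 'opening': 0.9991871852252233}
```

View pics/scene0.png

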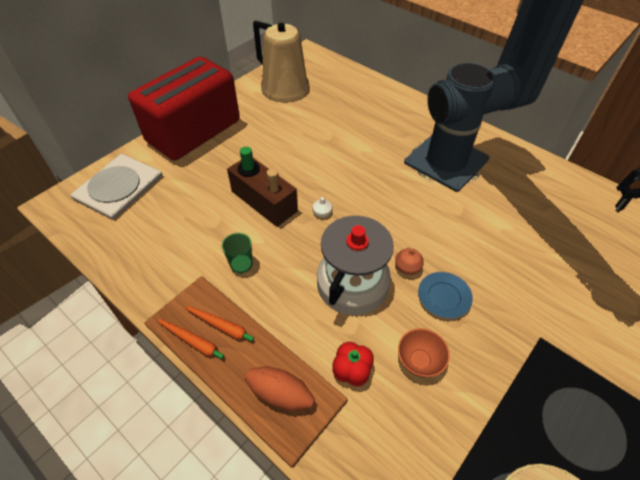

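View pics/side0.png

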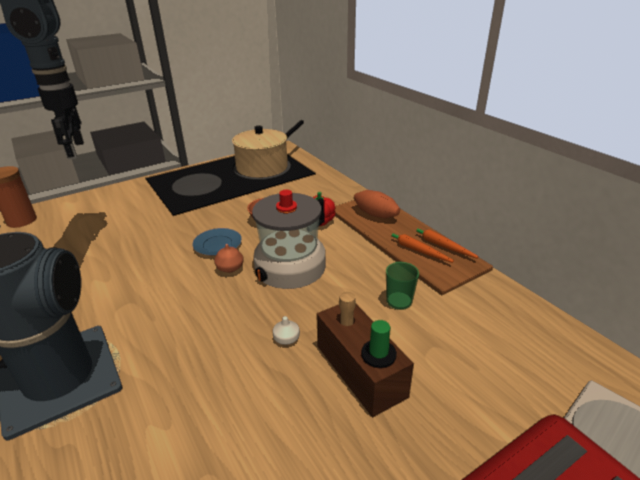

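The scene view shows the plug at about (357,238), the saucer at (445,295) and the tamper handle at (247,158), with the muddler in the block's other hole. The side view shows the same at (286,200), (217,243) and (380,335).

```bash
cat > m.py <<'E'
from h import *
import sys
def circ(P):
    A=np.c_[2*P,np.ones(len(P))];c=np.linalg.lstsq(A,(P**2).sum(1),rcond=None)[0];return c[:2],np.sqrt(c[2]+c[:2]@c[:2])
if __name__=='__main__':
  for n in ['scene','side']:
    p=cv2.imread(f'pics/{n}0.png');W=np.load(n+'0.npy');h=cv2.cvtColor(p,cv2.COLOR_BGR2HSV)
    H,S,V=[h[...,k].astype(int) for k in range(3)]
    red=((H<6)|(H>174))&(S>200); green=(H>45)&(H<75)&(S>120); blue=(H>95)&(H<115)&(S>110)&(V>70)
    g=W[...,2]
    def rep(nm,m):
        P=W[m]; 
        if len(P)<5: print(n,nm,len(P)); return
        q=np.percentile(P,[3,50,97],axis=0).round(0); print(n,nm,len(P),P.mean(0).round(1),'lo',q[0],'hi',q[2])
    near=lambda u,v,r:(np.hypot(*(np.mgrid[:480,:640][::-1]-np.array([u,v])[:,None,None]))<r)
    pl,ta,sa,lid=[((357,238),(247,158),(445,295),(357,245)),((286,200),(380,335),(217,243),(286,212))][n=='side']
    m=red&near(*pl,25); zt=np.nanpercentile(g[m],95); rep('plugtop',m&(abs(g-zt)<5)); rep('plug',m)
    m=green&near(*ta,25); zt=np.nanpercentile(g[m],95); rep('tamptop',m&(abs(g-zt)<5)); rep('tamp',m)
    m=near(*sa,40)&(g>-10)&(g<25)&blue; rep('saucer',m); 
    P=W[m][:,:2]; hull=cv2.convexHull(P.astype(np.float32))[:,0]; print('circ',circ(hull), cv2.minEnclosingCircle(P.astype(np.float32)))
    m=near(*lid,50)&(abs(g-167)<5);P=W[m][:,:2];print('lid',cv2.minEnclosingCircle(P.astype(np.float32)),np.median(g[m]))
    bt=near(*ta,75)&(abs(g-90)<5)&(V<120);P=W[bt][:,:2].astype(np.float32);print('block',cv2.minAreaRect(P),len(P),np.median(g[bt]))
E
python3 m.py
```

```text
scene plugtop 110 [536.9  61.4 208.6] lo [525.  50. 206.] hi [548.  73. 211.]
scene plug 368 [541.5  64.7 190.5] lo [524.  44. 174.] hi [556.  81. 211.]
scene tamptop 72 [ 482.5 -345.8  157.8] lo [ 470. -359.  155.] hi [ 495. -333.  161.]
scene tamp 255 [nan nan nan] lo [nan nan nan] hi [nan nan nan]
scene saucer 1673 [417.4 249.6   8.8] lo [368. 198.   3.] hi [470. 301.  16.]
circ (array([420.47036399, 249.75507918]), np.float64(59.90191411315768)) ((420.46966552734375, 250.00180053710938), 60.82383346557617)
lid ((534.0379028320312, 59.554161071777344), 79.74844360351562) 166.99829991014724
block ((410.4967346191406, -402.47637939453125), (405.228271484375, 240.97073364257812), 89.97183990478516) 1216 90.1173333815421
side plugtop 69 [533.7  54.2 207.7] lo [523.  44. 204.] hi [545.  67. 210.]
side plug 289 [nan nan nan] lo [nan nan nan] hi [nan nan nan]
side tamptop 218 [ 478.9 -351.6  157.1] lo [ 466. -364.  154.] hi [ 492. -338.  159.]
side tamp 663 [ 475.  -355.9  135.7] lo [ 466. -365.   99.] hi [ 491. -339.  159.]
side saucer 0Traceback (most recent call last):
  File "m.py", line 20, in <module>
    P=W[m][:,:2]; hull=cv2.convexHull(P.astype(np.float32))[:,0]; print('circ',circ(hull), cv2.minEnclosingCircle(P.astype(np.float32)))
                       ~~~~~~~~~~~~~~~~~~~~~~~~~~~~~~~~~~~~^^^^^
TypeError: 'NoneType' object is not subscriptable
```

```bash
cat > go.py <<'E'
from h import *
import sys
# rows needed to reach a TCP target x y z, tool axes, in shares of 3 cm; turn shares to vertical + yaw
o=manip.get_obs(); Rm=R.from_euler('xyz',o['eef_rot'])
t=np.array([float(a) for a in sys.argv[1:4]]); d=Rm.inv().apply(t-o['ee_pos'])/30
yaw=float(sys.argv[4]) if len(sys.argv)>4 else 2.798
rv=(Rm.inv()*R.from_euler('xyz',[np.pi,0,yaw])).as_rotvec()/np.radians(5)
print('t',o['t'],'shift',d.round(3),'turn',rv.round(3),'pos',o['ee_pos'].round(1),'rot',o['eef_rot'].round(4))
E
python3 go.py 535 59 320; python3 -c "
from workcell import manip;print(manip.camera_info('wrist'))
import numpy as np;W=np.load('scene0.npy');print([W[v,u].round() for u,v in [(272,180),(408,262),(322,207),(423,352)]])"
```

```text
t 0.1 shift [-16.128  -9.624  -2.243] turn [-0.024 -0.003 -0.003] pos [176.7 493.8 252.2] rot [-3.1395e+00 -3.0000e-04  2.7978e+00]
{'fovy': 62.98324779349966, 'cx': 329.81516883821035, 'cy': 241.9028788013039, 'tool_from_camera': array([[-3.67154442e-04,  9.60328961e-01,  2.78869418e-01,
         7.07741590e+01],
       [ 9.99999434e-01,  7.40219102e-05,  1.06167558e-03,
        -1.55292612e-01],
       [ 9.98915355e-04,  2.78869650e-01, -9.60328444e-01,
        -1.20316908e+02],
       [ 0.00000000e+00,  0.00000000e+00,  0.00000000e+00,
         1.00000000e+00]])}
[array([ 495., -240.,  130.]), array([425., 141.,  51.]), array([ 416., -140.,   35.]), array([574., 290.,   5.])]
```

>>> {"name": "jog_arm", "arguments": {
  "motion": [
    {"dx": -0.5,"dy": -0.3,"dz": -0.5,"jaw": 1},
    {"dx": -0.9,"dy": -0.53,"dz": -0.5,"jaw": 1},
    {"dx": -0.9,"dy": -0.53,"dz": -0.5,"jaw": 1},
    {"dx": -0.9,"dy": -0.53,"dz": -0.4,"jaw": 1},
    {"dx": -0.9,"dy": -0.53,"dz": -0.4,"jaw": 1},
    {"dx": -0.9,"dy": -0.53,"jaw": 1},
    {"dx": -0.9,"dy": -0.53,"jaw": 1},
    {"dx": -0.9,"dy": -0.53,"jaw": 1},
    {"dx": -0.9,"dy": -0.53,"jaw": 1},
    {"dx": -0.9,"dy": -0.53,"jaw": 1},
    {"dx": -0.9,"dy": -0.53,"jaw": 1},
    {"dx": -0.9,"dy": -0.53,"jaw": 1},
    {"dx": -0.9,"dy": -0.53,"jaw": 1},
    {"dx": -0.9,"dy": -0.53,"jaw": 1},
    {"dx": -0.9,"dy": -0.53,"jaw": 1},
    {"dx": -0.9,"dy": -0.53,"jaw": 1},
    {"dx": -0.9,"dy": -0.53,"jaw": 1},
    {"dx": -0.9,"dy": -0.53,"jaw": 1},
    {"jaw": 1},
    {"jaw": 1}
  ]
}}

```text
schema error: expected keys dx, dy, dz, ax, ay, az, jaw
```

```bash
cat > w.py <<'E'
from m import *
p,d,W=grab('wrist'); save(sys.argv[1]+'.png',p); np.save(sys.argv[1]+'.npy',W)
h=cv2.cvtColor(p,cv2.COLOR_RGB2HSV);H,S,V=[h[...,k].astype(int) for k in range(3)];g=W[...,2]
for nm,c in dict(red=((H<5)|(H>174))&(S>190),green=(H>45)&(H<80)&(S>100),orange=(H>=8)&(H<22)&(S>150)).items():
    m=c&np.isfinite(g)&(g>80)
    n,l,s,_=cv2.connectedComponentsWithStats(m.astype(np.uint8))
    if n<2: continue
    m=l==1+s[1:,4].argmax(); zt=np.percentile(g[m],95)
    t=m&(abs(g-zt)<3);P=W[t][:,:2].astype(np.float32)
    print(nm,t.sum(),'mean',W[t].mean(0).round(1),'enc',cv2.minEnclosingCircle(P))
    if nm=='red':
        t=m&(abs(g-np.percentile(g[m],10))<3);print(' flange',t.sum(),cv2.minEnclosingCircle(W[t][:,:2].astype(np.float32)),np.median(g[t]))
t=(abs(g-167)<3)&(S<60);print('lid',t.sum(),cv2.minEnclosingCircle(W[t][:,:2].astype(np.float32)) if t.any() else 0)
E
python3 w.py w1; python3 go.py 535 59 320
```

```text
green 1 mean [182.7 536.5 247.2] enc ((182.7308349609375, 536.52197265625), 9.999999747378752e-05)
lid 0 0
t 0.15 shift [-16.128  -9.626  -2.24 ] turn [-0.021 -0.003 -0.002] pos [176.8 493.9 252.4] rot [-3.1397e+00 -2.0000e-04  2.7978e+00]
```

View pics/w1.png

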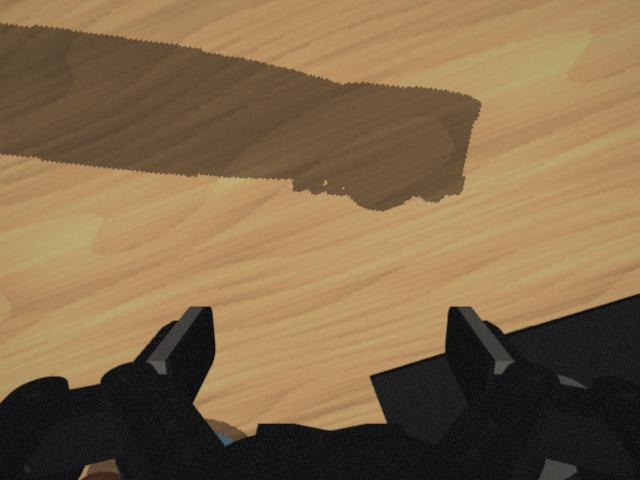

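The wrist view shows only table and the open fingers, at about (200,340) and (460,340). The move was refused because every key is required, so I'll resend it in full.

>>> {"name": "jog_arm", "arguments": {
  "motion": [
    {"dx": -0.5,"dy": -0.3,"dz": -0.5,"ax": 0,"ay": 0,"az": 0,"jaw": 1},
    {"dx": -0.9,"dy": -0.53,"dz": -0.5,"ax": 0,"ay": 0,"az": 0,"jaw": 1},
    {"dx": -0.9,"dy": -0.53,"dz": -0.5,"ax": 0,"ay": 0,"az": 0,"jaw": 1},
    {"dx": -0.9,"dy": -0.53,"dz": -0.4,"ax": 0,"ay": 0,"az": 0,"jaw": 1},
    {"dx": -0.9,"dy": -0.53,"dz": -0.4,"ax": 0,"ay": 0,"az": 0,"jaw": 1},
    {"dx": -0.9,"dy": -0.53,"dz": 0,"ax": 0,"ay": 0,"az": 0,"jaw": 1},
    {"dx": -0.9,"dy": -0.53,"dz": 0,"ax": 0,"ay": 0,"az": 0,"jaw": 1},
    {"dx": -0.9,"dy": -0.53,"dz": 0,"ax": 0,"ay": 0,"az": 0,"jaw": 1},
    {"dx": -0.9,"dy": -0.53,"dz": 0,"ax": 0,"ay": 0,"az": 0,"jaw": 1},
    {"dx": -0.9,"dy": -0.53,"dz": 0,"ax": 0,"ay": 0,"az": 0,"jaw": 1},
    {"dx": -0.9,"dy": -0.53,"dz": 0,"ax": 0,"ay": 0,"az": 0,"jaw": 1},
    {"dx": -0.9,"dy": -0.53,"dz": 0,"ax": 0,"ay": 0,"az": 0,"jaw": 1},
    {"dx": -0.9,"dy": -0.53,"dz": 0,"ax": 0,"ay": 0,"az": 0,"jaw": 1},
    {"dx": -0.9,"dy": -0.53,"dz": 0,"ax": 0,"ay": 0,"az": 0,"jaw": 1},
    {"dx": -0.9,"dy": -0.53,"dz": 0,"ax": 0,"ay": 0,"az": 0,"jaw": 1},
    {"dx": -0.9,"dy": -0.53,"dz": 0,"ax": 0,"ay": 0,"az": 0,"jaw": 1},
    {"dx": -0.9,"dy": -0.53,"dz": 0,"ax": 0,"ay": 0,"az": 0,"jaw": 1},
    {"dx": -0.9,"dy": -0.53,"dz": 0,"ax": 0,"ay": 0,"az": 0,"jaw": 1},
    {"dx": 0,"dy": 0,"dz": 0,"ax": 0,"ay": 0,"az": 0,"jaw": 1},
    {"dx": 0,"dy": 0,"dz": 0,"ax": 0,"ay": 0,"az": 0,"jaw": 1}
  ]
}}

```text
t: 1.82
ee_pos: [529.5, 70.3, 321.0]
eef_rot: [-3.141, -0.002, 2.795]
force: [-0.8, -0.1, -0.2]
opening: 1.001
grip_force: 0.0
```

```bash
python3 w.py w1; python3 go.py 535 59 320
```

```text
red 7 mean [521.   63.9 195.1] enc ((521.2086181640625, 63.831398010253906), 1.9479327201843262)
 flange 20 ((521.9698486328125, 67.77969360351562), 4.528951644897461) 176.6213209076296
green 7 mean [541.7 124.9 323.2] enc ((541.8623046875, 124.85601806640625), 0.5479195713996887)
orange 7 mean [ 487.5 -229.3   90.2] enc ((487.8453063964844, -229.0032196044922), 2.593330144882202)
lid 30802 ((534.7913208007812, 59.40052795410156), 78.76642608642578)
t 1.8667 shift [-0.331 -0.316  0.053] turn [-0.002 -0.024 -0.017] pos [528.9  71.3 321.6] rot [-3.1414e+00 -2.1000e-03  2.7965e+00]
```

View pics/w1.png

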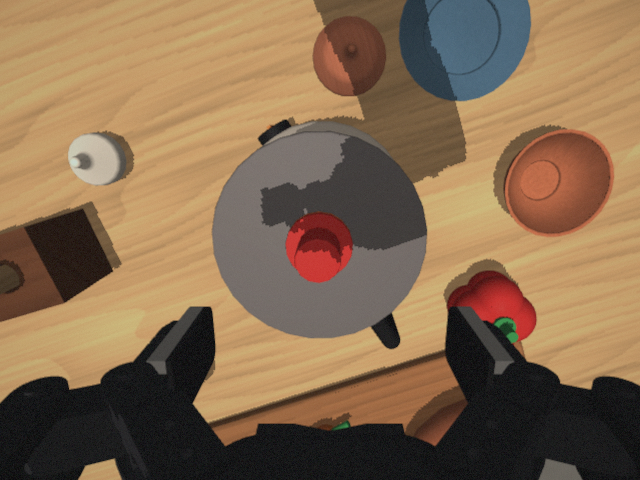

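The wrist view shows the lid centred at about (320,233) and the red plug's knob at about (320,262). The blue saucer is at (465,40), with the onion beside it at (350,55).

```bash
sed -i 's/(S>190),green/(S>140),green/; s/(g>80)/(g>80)\&(V>50)/' w.py; sed -i 's/p,d,W=grab(.wrist.); save.*/if len(sys.argv)>2: p=cv2.imread("pics\/"+sys.argv[1]+".png")[...,::-1].copy();W=np.load(sys.argv[1]+".npy")\nelse:\n  p,d,W=grab("wrist"); save(sys.argv[1]+".png",p); np.save(sys.argv[1]+".npy",W)/' w.py; python3 w.py w1 x
python3 - <<'E'
from m import *
p=cv2.imread('pics/w1.png');W=np.load('w1.npy');h=cv2.cvtColor(p,cv2.COLOR_BGR2HSV).astype(int);g=W[...,2]
m=(h[...,0]>95)&(h[...,0]<118)&(h[...,1]>80)&(g<25);q=W[m&(g>13)][:,:2];q2=W[m][:,:2];print(len(q),circ(q),circ(cv2.convexHull(q2.astype(np.float32))[:,0]))
for u,v in [(350,55),(540,180)]:
  print(W[v,u])
E
python3 go.py 535 59 206
```

```text
red 1612 mean [534.3  59.6 208.5] enc ((534.8150024414062, 59.470211029052734), 15.066391944885254)
 flange 1462 ((534.8768310546875, 59.29553985595703), 23.900829315185547) 176.5876265686456
green 94 mean [708.5 195.7  95.5] enc ((709.0576782226562, 194.62698364257812), 6.452808856964111)
orange 7 mean [ 487.5 -229.3   90.2] enc ((487.8453063964844, -229.0032196044922), 2.593330144882202)
lid 30802 ((534.7913208007812, 59.40052795410156), 78.76642608642578)
1828 (array([420.91108799, 248.59980248]), np.float64(59.65302275904309)) (array([425.97259757, 246.72273065]), np.float64(59.535354773913134))
[410.19334691 131.49218297  66.05590791]
[593.62627587 295.0145746    3.01351827]
t 1.8667 shift [-0.339 -0.316  3.853] turn [-0.002 -0.024 -0.017] pos [528.9  71.3 321.6] rot [-3.1414e+00 -2.1000e-03  2.7965e+00]
```

>>> {"name": "jog_arm", "arguments": {
  "motion": [
    {"dx": -0.34,"dy": -0.32,"dz": 0,"ax": 0,"ay": 0,"az": 0,"jaw": 1},
    {"dx": 0,"dy": 0,"dz": 0.4,"ax": 0,"ay": 0,"az": 0,"jaw": 1},
    {"dx": 0,"dy": 0,"dz": 0.8,"ax": 0,"ay": 0,"az": 0,"jaw": 1},
    {"dx": 0,"dy": 0,"dz": 0.8,"ax": 0,"ay": 0,"az": 0,"jaw": 1},
    {"dx": 0,"dy": 0,"dz": 0,"ax": 0,"ay": 0,"az": 0,"jaw": 1},
    {"dx": 0,"dy": 0,"dz": 0,"ax": 0,"ay": 0,"az": 0,"jaw": 1},
    {"dx": 0,"dy": 0,"dz": 0,"ax": 0,"ay": 0,"az": 0,"jaw": 1}
  ]
}}

```text
t: 2.45
ee_pos: [535.6, 59.5, 263.8]
eef_rot: [3.141, 0.002, 2.799]
force: [0.7, -0.1, 0.4]
opening: 1.0
grip_force: 0.0
```

```bash
python3 go.py 534.8 59.4 203
```

```text
t 2.45 shift [ 0.026 -0.012  2.026] turn [0.006 0.018 0.009] pos [535.6  59.5 263.8] rot [3.1411e+00 1.6000e-03 2.7988e+00]
```

>>> {"name": "jog_arm", "arguments": {
  "motion": [
    {"dx": 0.02,"dy": 0,"dz": 0.7,"ax": 0,"ay": 0,"az": 0,"jaw": 1},
    {"dx": 0,"dy": 0,"dz": 0.7,"ax": 0,"ay": 0,"az": 0,"jaw": 1},
    {"dx": 0,"dy": 0,"dz": 0.4,"ax": 0,"ay": 0,"az": 0,"jaw": 1},
    {"dx": 0,"dy": 0,"dz": 0.2,"ax": 0,"ay": 0,"az": 0,"jaw": 1},
    {"dx": 0,"dy": 0,"dz": 0,"ax": 0,"ay": 0,"az": 0,"jaw": 1},
    {"dx": 0,"dy": 0,"dz": 0,"ax": 0,"ay": 0,"az": 0,"jaw": 0},
    {"dx": 0,"dy": 0,"dz": 0,"ax": 0,"ay": 0,"az": 0,"jaw": 0},
    {"dx": 0,"dy": 0,"dz": 0,"ax": 0,"ay": 0,"az": 0,"jaw": 0},
    {"dx": 0,"dy": 0,"dz": 0,"ax": 0,"ay": 0,"az": 0,"jaw": 0},
    {"dx": 0,"dy": 0,"dz": 0,"ax": 0,"ay": 0,"az": 0,"jaw": 0},
    {"dx": 0,"dy": 0,"dz": 0,"ax": 0,"ay": 0,"az": 0,"jaw": 0},
    {"dx": 0,"dy": 0,"dz": 0,"ax": 0,"ay": 0,"az": 0,"jaw": 0},
    {"dx": 0,"dy": 0,"dz": 0,"ax": 0,"ay": 0,"az": 0,"jaw": 0}
  ]
}}

```text
t: 3.53
ee_pos: [535.5, 59.2, 203.5]
eef_rot: [3.141, 0.002, 2.798]
force: [-0.5, -0.3, 5.0]
opening: 0.334
grip_force: 59.4
```

>>> {"name": "jog_arm", "arguments": {
  "motion": [
    {"dx": 0,"dy": 0,"dz": -0.2,"ax": 0,"ay": 0,"az": 0,"jaw": 0},
    {"dx": 0,"dy": 0,"dz": -0.3,"ax": 0,"ay": 0,"az": 0,"jaw": 0},
    {"dx": 0,"dy": 0,"dz": -0.5,"ax": 0,"ay": 0,"az": 0,"jaw": 0},
    {"dx": 0,"dy": 0,"dz": -0.5,"ax": 0,"ay": 0,"az": 0,"jaw": 0},
    {"dx": 0,"dy": 0,"dz": -0.5,"ax": 0,"ay": 0,"az": 0,"jaw": 0},
    {"dx": 0,"dy": 0,"dz": 0,"ax": 0,"ay": 0,"az": 0,"jaw": 0},
    {"dx": 0,"dy": 0,"dz": 0,"ax": 0,"ay": 0,"az": 0,"jaw": 0}
  ]
}}

```text
t: 4.12
ee_pos: [535.4, 59.3, 263.1]
eef_rot: [3.141, 0.001, 2.798]
force: [-0.3, 0.4, -1.1]
opening: 0.335
grip_force: 59.1
```

```bash
python3 go.py 420.5 250 150
```

```text
t 4.1167 shift [5.754 4.693 3.764] turn [ 0.006  0.017 -0.002] pos [535.4  59.3 263.1] rot [3.1411e+00 1.5000e-03 2.7978e+00]
```

>>> {"name": "jog_arm", "arguments": {
  "motion": [
    {"dx": 0.3,"dy": 0.25,"dz": 0,"ax": 0,"ay": 0,"az": 0,"jaw": 0},
    {"dx": 0.55,"dy": 0.45,"dz": 0,"ax": 0,"ay": 0,"az": 0,"jaw": 0},
    {"dx": 0.6,"dy": 0.5,"dz": 0,"ax": 0,"ay": 0,"az": 0,"jaw": 0},
    {"dx": 0.6,"dy": 0.5,"dz": 0,"ax": 0,"ay": 0,"az": 0,"jaw": 0},
    {"dx": 0.6,"dy": 0.5,"dz": 0,"ax": 0,"ay": 0,"az": 0,"jaw": 0},
    {"dx": 0.6,"dy": 0.5,"dz": 0,"ax": 0,"ay": 0,"az": 0,"jaw": 0},
    {"dx": 0.6,"dy": 0.5,"dz": 0.3,"ax": 0,"ay": 0,"az": 0,"jaw": 0},
    {"dx": 0.6,"dy": 0.5,"dz": 0.5,"ax": 0,"ay": 0,"az": 0,"jaw": 0},
    {"dx": 0.6,"dy": 0.5,"dz": 0.6,"ax": 0,"ay": 0,"az": 0,"jaw": 0},
    {"dx": 0.4,"dy": 0.3,"dz": 0.7,"ax": 0,"ay": 0,"az": 0,"jaw": 0},
    {"dx": 0.3,"dy": 0.19,"dz": 0.7,"ax": 0,"ay": 0,"az": 0,"jaw": 0},
    {"dx": 0,"dy": 0,"dz": 0.6,"ax": 0,"ay": 0,"az": 0,"jaw": 0},
    {"dx": 0,"dy": 0,"dz": 0.4,"ax": 0,"ay": 0,"az": 0,"jaw": 0},
    {"dx": 0,"dy": 0,"dz": 0,"ax": 0,"ay": 0,"az": 0,"jaw": 0},
    {"dx": 0,"dy": 0,"dz": 0,"ax": 0,"ay": 0,"az": 0,"jaw": 0}
  ]
}}

```text
t: 5.37
ee_pos: [418.7, 249.5, 147.1]
eef_rot: [-3.14, -0.002, 2.798]
force: [0.4, 0.6, -0.3]
opening: 0.333
grip_force: 59.2
```

```bash
python3 go.py 420.5 250 53;  python3 - <<'E'
from m import *
p,d,W=grab('wrist'); save('w2.png',p)
h=cv2.cvtColor(p,cv2.COLOR_RGB2HSV).astype(int);g=W[...,2]
m=(h[...,0]>95)&(h[...,0]<118)&(h[...,1]>80)&(g<25)&(g>-5);q=W[m][:,:2];print(len(q),circ(W[m&(g>13)][:,:2]),cv2.minEnclosingCircle(q.astype(np.float32)))
r=((h[...,0]<6)|(h[...,0]>174))&(h[...,1]>140)&(g>80)
P=W[r];print(P.mean(0),np.percentile(P[:,2],[2,98]))
E
```

```text
t 5.3667 shift [-0.057  0.041  3.135] turn [-0.023 -0.026 -0.003] pos [418.7 249.5 147.1] rot [-3.1396e+00 -2.3000e-03  2.7977e+00]
19786 (array([420.96484873, 248.13073626]), np.float64(60.09573186299249)) ((427.1042785644531, 180.57937622070312), 132.2078857421875)
[411.32136289 251.84513101 140.39207079] [119.08069189 153.13877281]
```

View pics/w2.png

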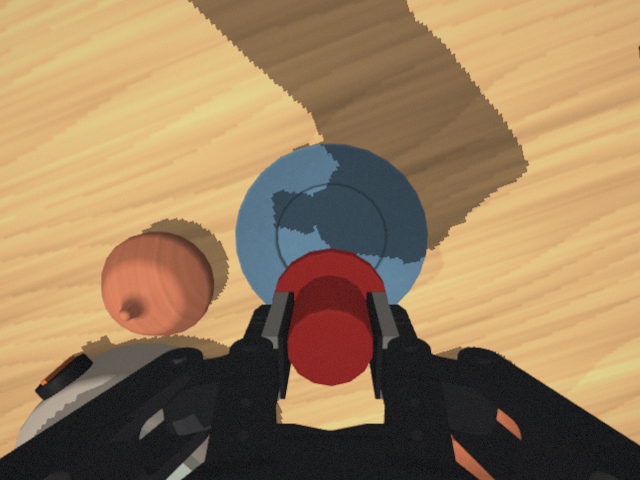

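The plug is held upright at (330,310) over the saucer at (332,240), and the onion at (158,283) is clear.

>>> {"name": "jog_arm", "arguments": {
  "motion": [
    {"dx": -0.06,"dy": 0.04,"dz": 0.4,"ax": 0,"ay": 0,"az": 0,"jaw": 0},
    {"dx": 0,"dy": 0,"dz": 0.6,"ax": 0,"ay": 0,"az": 0,"jaw": 0},
    {"dx": 0,"dy": 0,"dz": 0.6,"ax": 0,"ay": 0,"az": 0,"jaw": 0},
    {"dx": 0,"dy": 0,"dz": 0.6,"ax": 0,"ay": 0,"az": 0,"jaw": 0},
    {"dx": 0,"dy": 0,"dz": 0.4,"ax": 0,"ay": 0,"az": 0,"jaw": 0},
    {"dx": 0,"dy": 0,"dz": 0.3,"ax": 0,"ay": 0,"az": 0,"jaw": 0},
    {"dx": 0,"dy": 0,"dz": 0.1,"ax": 0,"ay": 0,"az": 0,"jaw": 0},
    {"dx": 0,"dy": 0,"dz": 0,"ax": 0,"ay": 0,"az": 0,"jaw": 0},
    {"dx": 0,"dy": 0,"dz": 0,"ax": 0,"ay": 0,"az": 0,"jaw": 0},
    {"dx": 0,"dy": 0,"dz": 0,"ax": 0,"ay": 0,"az": 0,"jaw": 0}
  ]
}}

```text
t: 6.25
ee_pos: [423.0, 250.8, 59.6]
eef_rot: [3.14, 0.002, 2.798]
force: [-0.5, -0.5, -1.4]
opening: 0.334
grip_force: 59.2
```

>>> {"name": "jog_arm", "arguments": {
  "motion": [
    {"dx": 0,"dy": 0,"dz": 0.1,"ax": 0,"ay": 0,"az": 0,"jaw": 0},
    {"dx": 0,"dy": 0,"dz": 0.05,"ax": 0,"ay": 0,"az": 0,"jaw": 0},
    {"dx": 0,"dy": 0,"dz": 0,"ax": 0,"ay": 0,"az": 0,"jaw": 0},
    {"dx": 0,"dy": 0,"dz": 0,"ax": 0,"ay": 0,"az": 0,"jaw": 0}
  ]
}}

```text
t: 6.58
ee_pos: [422.0, 250.4, 53.8]
eef_rot: [-3.142, -0.0, 2.798]
force: [-0.6, -0.1, -0.8]
opening: 0.328
grip_force: 59.2
```

>>> {"name": "jog_arm", "arguments": {
  "motion": [
    {"dx": 0,"dy": 0,"dz": 0.05,"ax": 0,"ay": 0,"az": 0,"jaw": 0},
    {"dx": 0,"dy": 0,"dz": 0,"ax": 0,"ay": 0,"az": 0,"jaw": 0},
    {"dx": 0,"dy": 0,"dz": 0,"ax": 0,"ay": 0,"az": 0,"jaw": 0}
  ]
}}

```text
t: 6.83
ee_pos: [422.2, 250.5, 53.5]
eef_rot: [3.141, 0.001, 2.798]
force: [-1.5, -1.0, 5.6]
opening: 0.331
grip_force: 59.7
```

>>> {"name": "jog_arm", "arguments": {
  "motion": [
    {"dx": 0,"dy": 0,"dz": 0,"ax": 0,"ay": 0,"az": 0,"jaw": 0.5},
    {"dx": 0,"dy": 0,"dz": 0,"ax": 0,"ay": 0,"az": 0,"jaw": 0.8},
    {"dx": 0,"dy": 0,"dz": 0,"ax": 0,"ay": 0,"az": 0,"jaw": 0.8},
    {"dx": 0,"dy": 0,"dz": 0,"ax": 0,"ay": 0,"az": 0,"jaw": 0.8},
    {"dx": 0,"dy": 0,"dz": 0,"ax": 0,"ay": 0,"az": 0,"jaw": 0.8},
    {"dx": 0,"dy": 0,"dz": 0,"ax": 0,"ay": 0,"az": 0,"jaw": 0.8},
    {"dx": 0,"dy": 0,"dz": -0.3,"ax": 0,"ay": 0,"az": 0,"jaw": 0.8},
    {"dx": 0,"dy": 0,"dz": -0.6,"ax": 0,"ay": 0,"az": 0,"jaw": 0.8},
    {"dx": 0,"dy": 0,"dz": -0.9,"ax": 0,"ay": 0,"az": 0,"jaw": 1},
    {"dx": 0,"dy": 0,"dz": -1,"ax": 0,"ay": 0,"az": 0,"jaw": 1},
    {"dx": 0,"dy": 0,"dz": -1,"ax": 0,"ay": 0,"az": 0,"jaw": 1},
    {"dx": 0,"dy": 0,"dz": -1,"ax": 0,"ay": 0,"az": 0,"jaw": 1},
    {"dx": 0,"dy": 0,"dz": -1,"ax": 0,"ay": 0,"az": 0,"jaw": 1},
    {"dx": 0,"dy": 0,"dz": -0.9,"ax": 0,"ay": 0,"az": 0,"jaw": 1},
    {"dx": 0,"dy": 0,"dz": -0.6,"ax": 0,"ay": 0,"az": 0,"jaw": 1},
    {"dx": 0,"dy": 0,"dz": 0,"ax": 0,"ay": 0,"az": 0,"jaw": 1},
    {"dx": 0,"dy": 0,"dz": 0,"ax": 0,"ay": 0,"az": 0,"jaw": 1}
  ]
}}

```text
t: 8.25
ee_pos: [422.8, 250.8, 273.3]
eef_rot: [3.139, 0.003, 2.798]
force: [0.1, -0.7, -0.7]
opening: 0.998
grip_force: 0.0
```

```bash
python3 w.py w3;python3 go.py 480.5 -349 290
python3 - <<'E'
from m import *
p=cv2.imread('pics/w3.png');W=np.load('w3.npy');h=cv2.cvtColor(p,cv2.COLOR_BGR2HSV).astype(int);g=W[...,2]
r=((h[...,0]<6)|(h[...,0]>174))&(h[...,1]>140)
for z in (59,27):
  t=r&(abs(g-z)<3)&(np.hypot(W[...,0]-421,W[...,1]-250)<60);print(z,t.sum(),cv2.minEnclosingCircle(W[t][:,:2].astype(np.float32)) if t.any() else 0)
E
```

```text
red 8 mean [415.7 261.5 323.9] enc ((415.5878601074219, 261.42205810546875), 0.805063009262085)
 flange 8 ((415.5878601074219, 261.42205810546875), 0.805063009262085) 323.89813719648623
orange 271 mean [523.1  46.  170.6] enc ((522.600830078125, 46.483978271484375), 11.151127815246582)
lid 1019 ((513.0148315429688, 78.83773803710938), 63.05844497680664)
t 8.3 shift [ -8.568 -18.156  -0.62 ] turn [ 0.006  0.006 -0.002] pos [422.1 250.4 271.5] rot [3.1411e+00 5.0000e-04 2.7978e+00]
59 880 ((421.4107360839844, 249.97125244140625), 15.018818855285645)
27 874 ((421.6326599121094, 250.25653076171875), 23.766319274902344)
```

>>> {"name": "jog_arm", "arguments": {
  "motion": [
    {"dx": -0.2,"dy": -0.5,"dz": -0.3,"ax": 0,"ay": 0,"az": 0,"jaw": 1},
    {"dx": -0.43,"dy": -0.93,"dz": -0.3,"ax": 0,"ay": 0,"az": 0,"jaw": 1},
    {"dx": -0.44,"dy": -0.93,"dz": 0,"ax": 0,"ay": 0,"az": 0,"jaw": 1},
    {"dx": -0.44,"dy": -0.93,"dz": 0,"ax": 0,"ay": 0,"az": 0,"jaw": 1},
    {"dx": -0.44,"dy": -0.93,"dz": 0,"ax": 0,"ay": 0,"az": 0,"jaw": 1},
    {"dx": -0.44,"dy": -0.93,"dz": 0,"ax": 0,"ay": 0,"az": 0,"jaw": 1},
    {"dx": -0.44,"dy": -0.93,"dz": 0,"ax": 0,"ay": 0,"az": 0,"jaw": 1},
    {"dx": -0.44,"dy": -0.93,"dz": 0,"ax": 0,"ay": 0,"az": 0,"jaw": 1},
    {"dx": -0.44,"dy": -0.93,"dz": 0,"ax": 0,"ay": 0,"az": 0,"jaw": 1},
    {"dx": -0.44,"dy": -0.93,"dz": 0,"ax": 0,"ay": 0,"az": 0,"jaw": 1},
    {"dx": -0.44,"dy": -0.93,"dz": 0,"ax": 0,"ay": 0,"az": 0,"jaw": 1},
    {"dx": -0.44,"dy": -0.93,"dz": 0,"ax": 0,"ay": 0,"az": 0,"jaw": 1},
    {"dx": -0.44,"dy": -0.93,"dz": 0,"ax": 0,"ay": 0,"az": 0,"jaw": 1},
    {"dx": -0.44,"dy": -0.93,"dz": 0,"ax": 0,"ay": 0,"az": 0,"jaw": 1},
    {"dx": -0.44,"dy": -0.93,"dz": 0,"ax": 0,"ay": 0,"az": 0,"jaw": 1},
    {"dx": -0.44,"dy": -0.93,"dz": 0,"ax": 0,"ay": 0,"az": 0,"jaw": 1},
    {"dx": -0.44,"dy": -0.93,"dz": 0,"ax": 0,"ay": 0,"az": 0,"jaw": 1},
    {"dx": -0.44,"dy": -0.93,"dz": 0,"ax": 0,"ay": 0,"az": 0,"jaw": 1},
    {"dx": -0.44,"dy": -0.93,"dz": 0,"ax": 0,"ay": 0,"az": 0,"jaw": 1},
    {"dx": -0.44,"dy": -0.93,"dz": 0,"ax": 0,"ay": 0,"az": 0,"jaw": 1}
  ]
}}

```text
t: 9.97
ee_pos: [479.0, -350.2, 286.8]
eef_rot: [3.14, -0.004, 2.798]
force: [1.3, 0.8, -0.5]
opening: 1.0
grip_force: 0.0
```

>>> {"name": "jog_arm", "arguments": {
  "motion": [
    {"dx": 0,"dy": 0,"dz": 0,"ax": 0,"ay": 0,"az": 0,"jaw": 1},
    {"dx": 0,"dy": 0,"dz": 0,"ax": 0,"ay": 0,"az": 0,"jaw": 1},
    {"dx": 0,"dy": 0,"dz": 0,"ax": 0,"ay": 0,"az": 0,"jaw": 1}
  ]
}}

```text
t: 10.22
ee_pos: [479.1, -348.6, 287.4]
eef_rot: [3.14, -0.004, 2.797]
force: [-0.2, -0.3, 0.6]
opening: 0.998
grip_force: 0.0
```

```bash
python3 w.py w4;python3 go.py 480.5 -349 200
python3 - <<'E'
from m import *
p=cv2.imread('pics/w4.png');W=np.load('w4.npy');h=cv2.cvtColor(p,cv2.COLOR_BGR2HSV).astype(int);g=W[...,2]
print(h[W.shape[0]//2-40:280:20,320])
t=(abs(g-98)<3)&(h[...,2]<70)&(np.hypot(W[...,0]-481,W[...,1]+349)<40);print(t.sum(),cv2.minEnclosingCircle(W[t][:,:2].astype(np.float32)) if t.any() else 0)
E
```

```text
red 288 mean [ 491.  -600.5  158.2] enc ((489.2796936035156, -600.6190185546875), 16.7109432220459)
 flange 986 ((460.3725280761719, -603.1881713867188), 91.4834976196289) 86.26458774898902
green 1590 mean [ 479.8 -348.9  157.5] enc ((480.2427978515625, -349.27789306640625), 15.810070991516113)
orange 5 mean [ 455.2 -212.3   89.9] enc ((455.248291015625, -212.37925720214844), 0.8562495708465576)
lid 0 0
t 10.2667 shift [-0.05  -0.017  2.942] turn [ 0.015 -0.026  0.003] pos [ 479.4 -348.2  288.3] rot [ 3.1403e+00 -2.2000e-03  2.7983e+00]
[[ 36  46  28]
 [ 66 123  60]
 [ 65 131  82]
 [ 65 135 136]]
2095 ((480.31365966796875, -349.0009460449219), 29.848787307739258)
```

View pics/w4.png

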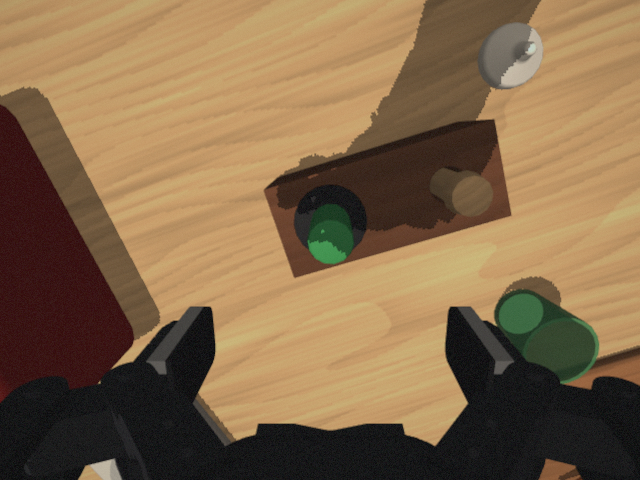

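The tamper handle is at (330,245) with its collar at (330,220). The muddler is at (465,192), about 100 mm away, so the fingers clear it.

>>> {"name": "jog_arm", "arguments": {
  "motion": [
    {"dx": -0.04,"dy": 0.02,"dz": 0.4,"ax": 0,"ay": 0,"az": 0,"jaw": 0.8},
    {"dx": 0,"dy": 0,"dz": 0.8,"ax": 0,"ay": 0,"az": 0,"jaw": 0.8},
    {"dx": 0,"dy": 0,"dz": 0.8,"ax": 0,"ay": 0,"az": 0,"jaw": 0.8},
    {"dx": 0,"dy": 0,"dz": 0.6,"ax": 0,"ay": 0,"az": 0,"jaw": 0.8},
    {"dx": 0,"dy": 0,"dz": 0.2,"ax": 0,"ay": 0,"az": 0,"jaw": 0.8},
    {"dx": 0,"dy": 0,"dz": 0,"ax": 0,"ay": 0,"az": 0,"jaw": 0.8},
    {"dx": 0,"dy": 0,"dz": 0,"ax": 0,"ay": 0,"az": 0,"jaw": 0.8}
  ]
}}

```text
t: 10.85
ee_pos: [481.2, -348.3, 206.1]
eef_rot: [-3.142, 0.0, 2.799]
force: [-0.5, 0.4, 0.6]
opening: 0.803
grip_force: 0.0
```

```bash
python3 go.py 480.3 -349.1 132
```

```text
t 10.85 shift [ 0.021 -0.036  2.469] turn [-0.     0.005  0.01 ] pos [ 481.2 -348.3  206.1] rot [-3.1415e+00  4.0000e-04  2.7988e+00]
```

>>> {"name": "jog_arm", "arguments": {
  "motion": [
    {"dx": 0.02,"dy": -0.03,"dz": 0.5,"ax": 0,"ay": 0,"az": 0,"jaw": 0.8},
    {"dx": 0,"dy": 0,"dz": 0.7,"ax": 0,"ay": 0,"az": 0,"jaw": 0.8},
    {"dx": 0,"dy": 0,"dz": 0.7,"ax": 0,"ay": 0,"az": 0,"jaw": 0.8},
    {"dx": 0,"dy": 0,"dz": 0.4,"ax": 0,"ay": 0,"az": 0,"jaw": 0.8},
    {"dx": 0,"dy": 0,"dz": 0.1,"ax": 0,"ay": 0,"az": 0,"jaw": 0.8},
    {"dx": 0,"dy": 0,"dz": 0,"ax": 0,"ay": 0,"az": 0,"jaw": 0.8},
    {"dx": 0,"dy": 0,"dz": 0,"ax": 0,"ay": 0,"az": 0,"jaw": 0},
    {"dx": 0,"dy": 0,"dz": 0,"ax": 0,"ay": 0,"az": 0,"jaw": 0},
    {"dx": 0,"dy": 0,"dz": 0,"ax": 0,"ay": 0,"az": 0,"jaw": 0},
    {"dx": 0,"dy": 0,"dz": 0,"ax": 0,"ay": 0,"az": 0,"jaw": 0},
    {"dx": 0,"dy": 0,"dz": 0,"ax": 0,"ay": 0,"az": 0,"jaw": 0},
    {"dx": 0,"dy": 0,"dz": 0,"ax": 0,"ay": 0,"az": 0,"jaw": 0},
    {"dx": 0,"dy": 0,"dz": 0,"ax": 0,"ay": 0,"az": 0,"jaw": 0}
  ]
}}

```text
t: 11.93
ee_pos: [481.2, -350.5, 135.4]
eef_rot: [-3.14, 0.004, 2.798]
force: [0.2, -0.7, 5.7]
opening: 0.36
grip_force: 59.6
```

>>> {"name": "jog_arm", "arguments": {
  "motion": [
    {"dx": 0,"dy": 0,"dz": -0.2,"ax": 0,"ay": 0,"az": 0,"jaw": 0},
    {"dx": 0,"dy": 0,"dz": -0.4,"ax": 0,"ay": 0,"az": 0,"jaw": 0},
    {"dx": 0,"dy": 0,"dz": -0.6,"ax": 0,"ay": 0,"az": 0,"jaw": 0},
    {"dx": 0,"dy": 0,"dz": -0.7,"ax": 0,"ay": 0,"az": 0,"jaw": 0},
    {"dx": 0,"dy": 0,"dz": -0.7,"ax": 0,"ay": 0,"az": 0,"jaw": 0},
    {"dx": 0,"dy": 0,"dz": -0.7,"ax": 0,"ay": 0,"az": 0,"jaw": 0},
    {"dx": 0,"dy": 0,"dz": -0.7,"ax": 0,"ay": 0,"az": 0,"jaw": 0},
    {"dx": 0,"dy": 0,"dz": -0.7,"ax": 0,"ay": 0,"az": 0,"jaw": 0},
    {"dx": 0,"dy": 0,"dz": -0.7,"ax": 0,"ay": 0,"az": 0,"jaw": 0},
    {"dx": 0,"dy": 0,"dz": -0.6,"ax": 0,"ay": 0,"az": 0,"jaw": 0},
    {"dx": 0,"dy": 0,"dz": -0.4,"ax": 0,"ay": 0,"az": 0,"jaw": 0},
    {"dx": 0,"dy": 0,"dz": 0,"ax": 0,"ay": 0,"az": 0,"jaw": 0},
    {"dx": 0,"dy": 0,"dz": 0,"ax": 0,"ay": 0,"az": 0,"jaw": 0}
  ]
}}

```text
t: 13.02
ee_pos: [480.4, -350.0, 326.0]
eef_rot: [-3.141, 0.001, 2.798]
force: [-0.1, -1.0, -2.8]
opening: 0.361
grip_force: 59.5
```

```bash
python3 go.py 534.8 59.4 325
```

```text
t 13.0167 shift [ 2.892 13.458  0.023] turn [-0.007  0.013 -0.003] pos [ 480.4 -350.   326. ] rot [-3.1410e+00  1.1000e-03  2.7978e+00]
```

>>> {"name": "jog_arm", "arguments": {
  "motion": [
    {"dx": 0.06,"dy": 0.3,"dz": 0,"ax": 0,"ay": 0,"az": 0,"jaw": 0},
    {"dx": 0.11,"dy": 0.5,"dz": 0,"ax": 0,"ay": 0,"az": 0,"jaw": 0},
    {"dx": 0.15,"dy": 0.7,"dz": 0,"ax": 0,"ay": 0,"az": 0,"jaw": 0},
    {"dx": 0.17,"dy": 0.78,"dz": 0,"ax": 0,"ay": 0,"az": 0,"jaw": 0},
    {"dx": 0.17,"dy": 0.78,"dz": 0,"ax": 0,"ay": 0,"az": 0,"jaw": 0},
    {"dx": 0.17,"dy": 0.78,"dz": 0,"ax": 0,"ay": 0,"az": 0,"jaw": 0},
    {"dx": 0.17,"dy": 0.78,"dz": 0,"ax": 0,"ay": 0,"az": 0,"jaw": 0},
    {"dx": 0.17,"dy": 0.78,"dz": 0,"ax": 0,"ay": 0,"az": 0,"jaw": 0},
    {"dx": 0.17,"dy": 0.78,"dz": 0,"ax": 0,"ay": 0,"az": 0,"jaw": 0},
    {"dx": 0.17,"dy": 0.78,"dz": 0,"ax": 0,"ay": 0,"az": 0,"jaw": 0},
    {"dx": 0.17,"dy": 0.78,"dz": 0,"ax": 0,"ay": 0,"az": 0,"jaw": 0},
    {"dx": 0.17,"dy": 0.78,"dz": 0,"ax": 0,"ay": 0,"az": 0,"jaw": 0},
    {"dx": 0.17,"dy": 0.78,"dz": 0,"ax": 0,"ay": 0,"az": 0,"jaw": 0},
    {"dx": 0.17,"dy": 0.78,"dz": 0,"ax": 0,"ay": 0,"az": 0,"jaw": 0},
    {"dx": 0.17,"dy": 0.78,"dz": 0,"ax": 0,"ay": 0,"az": 0,"jaw": 0},
    {"dx": 0.17,"dy": 0.78,"dz": 0,"ax": 0,"ay": 0,"az": 0,"jaw": 0},
    {"dx": 0.17,"dy": 0.78,"dz": 0,"ax": 0,"ay": 0,"az": 0,"jaw": 0},
    {"dx": 0.12,"dy": 0.6,"dz": 0,"ax": 0,"ay": 0,"az": 0,"jaw": 0},
    {"dx": 0.05,"dy": 0.3,"dz": 0,"ax": 0,"ay": 0,"az": 0,"jaw": 0},
    {"dx": 0,"dy": 0.14,"dz": 0,"ax": 0,"ay": 0,"az": 0,"jaw": 0}
  ]
}}

```text
t: 14.68
ee_pos: [534.2, 61.7, 324.3]
eef_rot: [-3.141, -0.002, 2.801]
force: [-0.3, -0.2, -2.2]
opening: 0.356
grip_force: 59.6
```

>>> {"name": "jog_arm", "arguments": {
  "motion": [
    {"dx": 0,"dy": 0,"dz": 0,"ax": 0,"ay": 0,"az": 0,"jaw": 0},
    {"dx": 0,"dy": 0,"dz": 0,"ax": 0,"ay": 0,"az": 0,"jaw": 0},
    {"dx": 0,"dy": 0,"dz": 0,"ax": 0,"ay": 0,"az": 0,"jaw": 0}
  ]
}}

```text
t: 14.93
ee_pos: [535.1, 58.6, 325.2]
eef_rot: [-3.141, -0.0, 2.797]
force: [-0.7, 0.8, -2.9]
opening: 0.36
grip_force: 59.6
```

```bash
cat > s.py <<'E'
from m import *
# tamper's shaft axis and orange rim from fixed cameras + wrist
T=[]
for k in range(3): T.append(manip.get_obs()['ee_pos']); 
for n in ['scene','side','wrist']:
    o=manip.get_obs();p,d,W=grab(n); save(n+'5.png',p); np.save(n+'5.npy',W); e=o['ee_pos'];print(e.round(1))
    h=cv2.cvtColor(p,cv2.COLOR_RGB2HSV).astype(int);g=W[...,2];r=np.hypot(W[...,0]-535,W[...,1]-59)
    # shaft: dark points below the collar
    for z0,z1 in [(200,235),(235,270)]:
        b=(h[...,2]<70)&(r<30)&(g>z0)&(g<z1)
        if b.sum()>15:
            P=W[b][:,:2]; c=manip.camera_info(n); 
            from scipy.optimize import least_squares
            s=least_squares(lambda q:np.hypot(P[:,0]-q[0],P[:,1]-q[1])-12,e[:2] if False else P.mean(0),loss='soft_l1');print(n,'shaft',z0,b.sum(),s.x.round(1),P.mean(0).round(1))
    b=(h[...,0]>6)&(h[...,0]<22)&(h[...,1]>140)&(r<40)&(abs(g-171)<4)
    if b.sum()>20: print(n,'rim',b.sum(),cv2.minEnclosingCircle(W[b][:,:2].astype(np.float32)))
    t=(abs(g-167)<3)&(h[...,1]<60);print('lid',cv2.minEnclosingCircle(W[t][:,:2].astype(np.float32)))
E
python3 s.py; python3 go.py 534.8 59.4 300
```

```text
[535.1  58.6 325.2]
scene shaft 200 101 [532.   58.5] [539.8  63.6]
scene shaft 235 85 [532.1  58.5] [540.2  63.9]
scene rim 188 ((533.698486328125, 59.65507125854492), 24.628002166748047)
lid ((390.0131530761719, -608.9744262695312), 762.3844604492188)
[535.1  58.5 325.2]
side shaft 200 126 [535.7  58.8] [531.2  50.1]
side shaft 235 162 [535.9  58.4] [531.8  50.2]
side rim 140 ((536.4971923828125, 58.84714889526367), 26.191553115844727)
lid ((842.1121215820312, 739.7234497070312), 1159.23046875)
[535.2  58.5 325.3]
wrist rim 1016 ((533.4703369140625, 59.98722457885742), 23.60993766784668)
lid ((534.576904296875, 59.3996696472168), 78.43821716308594)
t 15.0833 shift [0.024 0.023 0.845] turn [-0.003  0.001 -0.02 ] pos [535.3  58.5 325.4] rot [-3.1414e+00  1.0000e-04  2.7962e+00]
```

View pics/side5.png

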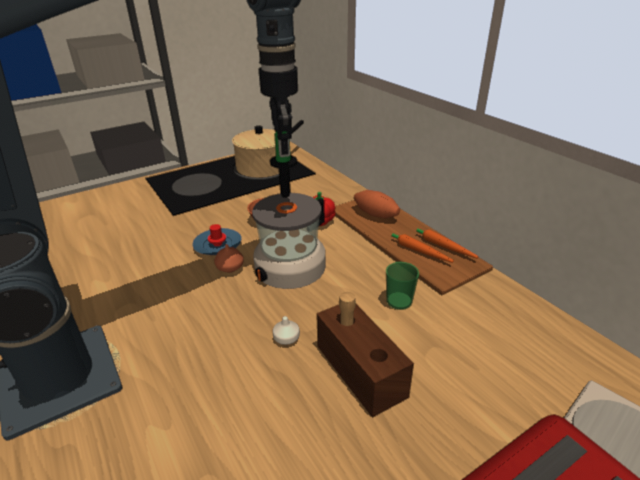

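The tamper hangs straight above the open orange hole at about (287,207), and the plug stands on the saucer at (217,237). Lowering gently.

>>> {"name": "jog_arm", "arguments": {
  "motion": [
    {"dx": 0.01,"dy": 0.02,"dz": 0.3,"ax": 0,"ay": 0,"az": 0,"jaw": 0},
    {"dx": 0,"dy": 0,"dz": 0.4,"ax": 0,"ay": 0,"az": 0,"jaw": 0},
    {"dx": 0,"dy": 0,"dz": 0.3,"ax": 0,"ay": 0,"az": 0,"jaw": 0},
    {"dx": 0,"dy": 0,"dz": 0.2,"ax": 0,"ay": 0,"az": 0,"jaw": 0},
    {"dx": 0,"dy": 0,"dz": 0.2,"ax": 0,"ay": 0,"az": 0,"jaw": 0},
    {"dx": 0,"dy": 0,"dz": 0,"ax": 0,"ay": 0,"az": 0,"jaw": 0},
    {"dx": 0,"dy": 0,"dz": 0,"ax": 0,"ay": 0,"az": 0,"jaw": 0}
  ]
}}

```text
t: 15.67
ee_pos: [534.9, 60.1, 282.8]
eef_rot: [-3.141, -0.001, 2.798]
force: [-0.2, -0.1, -1.8]
opening: 0.354
grip_force: 59.6
```

>>> {"name": "jog_arm", "arguments": {
  "motion": [
    {"dx": 0,"dy": 0,"dz": 0.2,"ax": 0,"ay": 0,"az": 0,"jaw": 0},
    {"dx": 0,"dy": 0,"dz": 0.3,"ax": 0,"ay": 0,"az": 0,"jaw": 0},
    {"dx": 0,"dy": 0,"dz": 0.3,"ax": 0,"ay": 0,"az": 0,"jaw": 0},
    {"dx": 0,"dy": 0,"dz": 0.3,"ax": 0,"ay": 0,"az": 0,"jaw": 0},
    {"dx": 0,"dy": 0,"dz": 0.3,"ax": 0,"ay": 0,"az": 0,"jaw": 0},
    {"dx": 0,"dy": 0,"dz": 0.2,"ax": 0,"ay": 0,"az": 0,"jaw": 0},
    {"dx": 0,"dy": 0,"dz": 0.2,"ax": 0,"ay": 0,"az": 0,"jaw": 0},
    {"dx": 0,"dy": 0,"dz": 0.1,"ax": 0,"ay": 0,"az": 0,"jaw": 0},
    {"dx": 0,"dy": 0,"dz": 0,"ax": 0,"ay": 0,"az": 0,"jaw": 0},
    {"dx": 0,"dy": 0,"dz": 0,"ax": 0,"ay": 0,"az": 0,"jaw": 0}
  ]
}}

```text
t: 16.5
ee_pos: [535.2, 60.1, 226.3]
eef_rot: [-3.142, -0.0, 2.798]
force: [0.6, -0.1, -1.4]
opening: 0.359
grip_force: 59.6
```

>>> {"name": "jog_arm", "arguments": {
  "motion": [
    {"dx": 0,"dy": 0,"dz": 0.1,"ax": 0,"ay": 0,"az": 0,"jaw": 0},
    {"dx": 0,"dy": 0,"dz": 0.1,"ax": 0,"ay": 0,"az": 0,"jaw": 0},
    {"dx": 0,"dy": 0,"dz": 0.07,"ax": 0,"ay": 0,"az": 0,"jaw": 0},
    {"dx": 0,"dy": 0,"dz": 0,"ax": 0,"ay": 0,"az": 0,"jaw": 0},
    {"dx": 0,"dy": 0,"dz": 0,"ax": 0,"ay": 0,"az": 0,"jaw": 0},
    {"dx": 0,"dy": 0,"dz": 0,"ax": 0,"ay": 0,"az": 0,"jaw": 0}
  ]
}}

```text
t: 17.0
ee_pos: [535.3, 60.1, 218.3]
eef_rot: [3.142, 0.0, 2.798]
force: [0.5, -0.2, -2.7]
opening: 0.359
grip_force: 59.6
```

>>> {"name": "jog_arm", "arguments": {
  "motion": [
    {"dx": 0,"dy": 0,"dz": 0.06,"ax": 0,"ay": 0,"az": 0,"jaw": 0},
    {"dx": 0,"dy": 0,"dz": 0,"ax": 0,"ay": 0,"az": 0,"jaw": 0},
    {"dx": 0,"dy": 0,"dz": 0,"ax": 0,"ay": 0,"az": 0,"jaw": 0},
    {"dx": 0,"dy": 0,"dz": 0,"ax": 0,"ay": 0,"az": 0,"jaw": 0}
  ]
}}

```text
t: 17.33
ee_pos: [535.3, 60.1, 216.5]
eef_rot: [3.141, 0.0, 2.798]
force: [0.3, 0.2, -1.3]
opening: 0.361
grip_force: 59.8
```

>>> {"name": "jog_arm", "arguments": {
  "motion": [
    {"dx": 0,"dy": 0,"dz": 0.05,"ax": 0,"ay": 0,"az": 0,"jaw": 0},
    {"dx": 0,"dy": 0,"dz": 0,"ax": 0,"ay": 0,"az": 0,"jaw": 0},
    {"dx": 0,"dy": 0,"dz": 0,"ax": 0,"ay": 0,"az": 0,"jaw": 0},
    {"dx": 0,"dy": 0,"dz": 0,"ax": 0,"ay": 0,"az": 0,"jaw": 0}
  ]
}}

```text
t: 17.67
ee_pos: [535.2, 60.1, 216.4]
eef_rot: [3.141, 0.001, 2.798]
force: [-2.6, 0.3, 4.7]
opening: 0.362
grip_force: 60.2
```

>>> {"name": "jog_arm", "arguments": {
  "motion": [
    {"dx": 0,"dy": 0,"dz": 0,"ax": 0,"ay": 0,"az": 0,"jaw": 0.5},
    {"dx": 0,"dy": 0,"dz": 0,"ax": 0,"ay": 0,"az": 0,"jaw": 0.8},
    {"dx": 0,"dy": 0,"dz": 0,"ax": 0,"ay": 0,"az": 0,"jaw": 0.8},
    {"dx": 0,"dy": 0,"dz": 0,"ax": 0,"ay": 0,"az": 0,"jaw": 0.8},
    {"dx": 0,"dy": 0,"dz": 0,"ax": 0,"ay": 0,"az": 0,"jaw": 0.8},
    {"dx": 0,"dy": 0,"dz": 0,"ax": 0,"ay": 0,"az": 0,"jaw": 0.8},
    {"dx": 0,"dy": 0,"dz": -0.3,"ax": 0,"ay": 0,"az": 0,"jaw": 0.8},
    {"dx": 0,"dy": 0,"dz": -0.6,"ax": 0,"ay": 0,"az": 0,"jaw": 0.8},
    {"dx": 0,"dy": 0,"dz": -0.9,"ax": 0,"ay": 0,"az": 0,"jaw": 0.8},
    {"dx": 0,"dy": 0,"dz": -0.9,"ax": 0,"ay": 0,"az": 0,"jaw": 0.8},
    {"dx": 0,"dy": 0,"dz": -0.6,"ax": 0,"ay": 0,"az": 0,"jaw": 0.8},
    {"dx": 0,"dy": 0,"dz": -0.4,"ax": 0,"ay": 0,"az": 0,"jaw": 0.8},
    {"dx": 0,"dy": 0,"dz": 0,"ax": 0,"ay": 0,"az": 0,"jaw": 0.8},
    {"dx": 0,"dy": 0,"dz": 0,"ax": 0,"ay": 0,"az": 0,"jaw": 0.8}
  ]
}}

```text
t: 18.83
ee_pos: [535.8, 60.1, 327.1]
eef_rot: [3.141, 0.002, 2.798]
force: [-0.1, 0.4, -0.1]
opening: 0.802
grip_force: 0.0
```

```bash
python3 w.py w6
python3 - <<'E'
from m import *
p=cv2.imread('pics/w6.png');W=np.load('w6.npy');h=cv2.cvtColor(p,cv2.COLOR_BGR2HSV).astype(int);g=W[...,2]
r=np.hypot(W[...,0]-535,W[...,1]-59);t=(h[...,2]<70)&(r<34)&(abs(g-179)<4)
P=W[t];A=np.c_[P[:,:2]-[535,59],np.ones(len(P))];print(len(P),np.linalg.lstsq(A,P[:,2],rcond=None)[0],cv2.minEnclosingCircle(P[:,:2].astype(np.float32)))
p,d,W=grab('scene');save('scene6.png',p)
E
```

```text
red 3 mean [544.7 106.7 323.5] enc ((544.6881103515625, 106.73573303222656), 0.3611007630825043)
 flange 3 ((544.6881103515625, 106.73573303222656), 0.3611007630825043) 323.5297874002557
green 2204 mean [533.4  60.3 238.5] enc ((533.819580078125, 60.02113342285156), 15.830790519714355)
orange 26 mean [526.1  63.3 379.3] enc ((526.2115478515625, 63.12281036376953), 2.480085611343384)
lid 28224 ((534.7764282226562, 59.41864013671875), 78.7967529296875)
2744 [-2.47109122e-04 -2.37677890e-03  1.78608641e+02] ((533.7315673828125, 60.334136962890625), 29.93446922302246)
```

View pics/scene6.png

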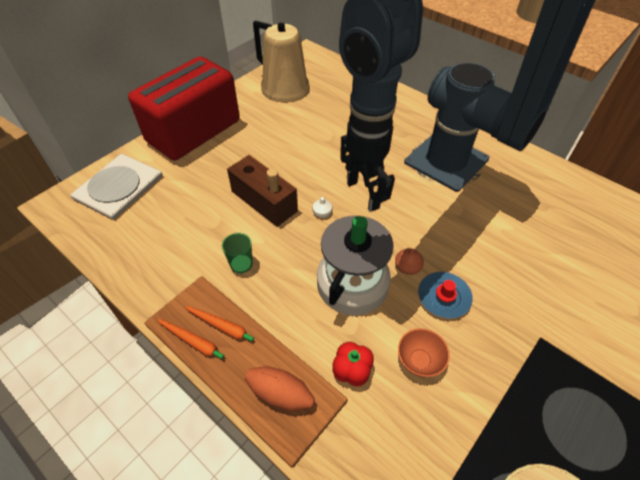

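The tamper stands in the lid at (358,232). Its collar is level at 178.6 mm, within 0.2 degrees, so it is seated. The plug stands on the saucer at (447,292), and the bystanders have not moved.

```bash
python3 -c "from workcell import manip;print(manip.hand_in())"
```

```text
the job is handed in; nothing more can be done
None
```

The job is done and handed in at about 19 s: the plug stands upright on the blue saucer, the tamper is in the lid with its collar flat on the orange rim, and nothing else was moved.

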